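# Slide the screw jar to the free ring on the repair board

## Task

On the raised hardwood board a clear jar of phone screws, sorted in layers, stands in one of two inlaid rings. Slide the jar across the board until it stands wholly inside the other, empty ring, keeping it upright and its base on the board all the way so that the layers do not mix (do not lift it), then let go. Leave the cracked phone glass and the slim jar on the board where they are.

Things in the scene. Friction and masses are not known exactly. Their poses are not given: they have to be found in the camera images.
- jar_centre (a point): The jar to slide: clear round acrylic, aluminium screw lid, layers of small screws inside; 56 mm in diameter, 66 mm high (lid: top 16 mm, 54 mm in diameter), about 160 g, the larger of two jars on the board. It starts in one of the rings, within 6 mm of its centre. This point is on its axis, 33 mm above its base. Nothing stands on the straight line between the rings.
- spot_to_centre (a point): Centre of the empty ring where the jar must end, on the flat top of the board (260 x 440 mm, 58 mm above the work surface, a shallow drawer beneath). The two rings are alike: thin flush inlays of dark wood, 84 mm inside and 94 mm outside diameter, 140 to 220 mm apart side by side on the half of the board nearer the robot; the jar stands in the other one.
- phone_glass_centre (a point): Centre of the cracked black phone back glass, 70 x 146 x 4 mm, lying flat and loose on the board behind the rings (farther from the robot), its long side (y) roughly along the line of the rings. Leave it where it is.
- slim_jar_centre (a point): Centre (30 mm above its base) of the slim jar, 34 mm in diameter and 60 mm high, of the same clear plastic and aluminium, standing loose near one of the board's two far corners. Leave it where it is.
Things that resemble listed ones, but are neither listed nor needed, are in the scene too. Leave any green or red look-alike of the part that bears jar_centre alone.

How it is judged:
At the end, for the whole second after the job is handed in: The jar stands upright (within 6 degrees) and at rest on the board, its axis within 15 mm of the centre of the ring that was empty (wholly inside it), and is released (horizontal distance between jar_centre and spot_to_centre below 0.015 m and angle between jar_centre's own z axis and vertical below 0.1 rad and z of jar_centre in the frame of spot_to_centre below 0.036 m and linear speed of jar below 0.01 m/s); the robot touches nothing.
It fails at once if the jar's base leaves the board (it rises by more than 6 mm) (z of jar_centre in the frame of spot_to_centre above 0.039 m).
It fails at once if the jar is tipped by more than 12 degrees (angle between jar_centre's own z axis and vertical above 0.21 rad).
It fails at once if the phone glass is moved by more than 15 mm (distance of phone_glass_centre from where it was at the start of the episode above 0.015 m).
It fails at once if the slim jar is moved by more than 15 mm (distance of slim_jar_centre from where it was at the start of the episode above 0.015 m).
It also fails if it takes over 32 s, if anything falls off the work surface, if the arm or the gripper's body presses on something with over 40 N, if the wrist force passes 120 N, or if a joint passes its speed limit or range.

## Robot

A 7-joint arm with a two-finger parallel gripper is mounted at the origin on the work surface. World frame = base frame: x ahead of the robot, y to its left, z up, the work surface at z = 0. Lengths are in m, angles in rad, forces in N, time in s.
With the tool pointing down it reaches from about 0.35 to 0.9 m from the base axis. Payload 8.1 kg.
Tool frame: the origin (TCP) lies between the finger pads; the fingertips stand 17 mm ahead of it and the grasp point (between the pads) lies 2 mm behind it; z points along the fingers, y is the line along which they close (so a half turn about z gives the same grasp; the last joint's range is limited). The gripper opens to 92 mm and grips with 3 to 60 N. Pads are 19 mm wide; open, the fingers measure 130 mm over their backs; the gripper's body (75 mm by 190 mm) begins 47 mm behind the grasp point.
Start: joints at [1.028, 0.434, 0.025, 1.573, -0.012, 1.134, -0.075], TCP at [0.266, -0.566, 0.223] pointing down, gripper open.
Joint ranges: [-2.62, 2.62], [-0.44, 2.09], [-1.27, 1.32], [0.08, 2.57], [-1.32, 4.46], [0.12, 2], [-2.74, 2.74]. Speed limits (rad/s): [2.22, 2.22, 3.01, 3.01, 3.14, 3.14, 3.14].

## Interface

Orientations are given as a rotation vector (axis times angle).
In Python, from cell import observe, get_image, calibration, sign_off, look_for, regions_of, landmark_of gives the robot as it stands.
- The arm moves only by the tool jog_arm, never from a script. Its argument "plan" is a list of rows, each an object with "offset": the shift along the tool's x, y, z normalised to -1 to 1, where 1 is 0.15 m, a list of three; "twist": the turn, a rotation vector about the tool's x, y, z normalised to -1 to 1, where 1 is 2 pi rad, a list of three; "fingers": the gripper command: -1 is shut, 1 is fully open, values between are in proportion. In form: [{"offset": [x, y, z], "twist": [ax, ay, az], "fingers": fingers}, ...]. A call has 1 to 20 rows; each row is the pose to reach, as a shift and turn from the pose commanded when the call began, along the tool's axes at that moment, turning the shorter way round; what a row does not reach only later rows make up. A row lasts 1/8 s, in which the tool goes at most 62.5 mm and 10.7 degrees, less where a joint would pass 70% of its speed; a pose out of reach is approached as far as the arm can. A call with a number of a shift or a turn outside -1 to 1 is refused whole. A call with a gripper value outside its range is refused whole. The fingers move at their own pace and stop on an object; "newtons" is the grip in N (left out, the last holds). Time passes only in rows, so rows that repeat a pose let the fingers close. It gives the time, the measured TCP pose, the force, the opening and the grip force at its end, in the units of the state.
- observe(): the state, without advancing time (a new reading comes with each control period).
- get_image(name): name is "side" or "top"; returns the picture (420x560x3 uint8, red, green, blue); there is no depth.
- calibration(name): a dict with "fov_y" (degrees; the focal length in pixels is half the picture's height over the tangent of half this angle, whatever the lens; pixels are square), "cx", "cy" (the principal point, pixels), "k1" (the pictures are not rectified: a ray, as slopes to the right and down, at radius r is drawn at 1 + k1 r^2 times it, then the intrinsics apply), "position" and "attitude" of the camera in the world. Camera axes: x right, y down, z forward; pixel columns grow to the right and rows downward; lengths in m; the calibration is good to about 2 mm. A picture is of the moment at which its call begins. calibration takes no time and is no camera call.
- sign_off(): hands the job in; it is judged then, once.
Trained networks look in the newest picture that a camera, given by its name, has taken for a name from the list of things; names that differ only in an ending like _2 or _b are one class to them, and where a whole thing is asked for, a point or a joint stands for the part that bears it (a point fixed in the world has none). Each returns a list of dicts, best first, with "conf" (0 to 1); they miss things now and then, are a little off and sometimes report something else, mostly with a low value. They report only what shows in the picture. A call takes as long as a camera call. They do not tell look-alikes from the thing itself.
- look_for(thing, camera): "box" ([left, top, width, height] as shares, 0 to 1, of the picture: columns of its width, rows of its height, round what is visible of it).
- regions_of(thing, camera): "region" (420x560 bool, what is visible of it) and "box" ([left, top, width, height] as shares, 0 to 1, of the picture: columns of its width, rows of its height, round what is visible of it).
- landmark_of(thing, camera): "at" ([row, column] as shares, 0 to 1, of the picture: columns of its width, rows of its height: a listed point, or the origin of a listed thing).
The state is a dict: "clock": time; "joints": joint angles; "dq": joint speeds; "joint_efforts": joint torques, N m; "position": TCP position; "ee_rot": TCP orientation; "force": force on the tool from outside, world axes, zero at the start; "ft_torque": the same for the moment, N m; "width": opening from 0.0 (shut) to 1.0 (fully open); "gripper_force": force on a finger pad.
Only numpy, scipy, OpenCV 4.12 (cv2) and the standard library are available. Lean on these libraries where they do the work, as an engineer would, in place of code of your own. Each camera call takes 0.05 s, during which the arm holds its last target. There are 200 camera calls.

## Working session

There is one attempt and no reset: what is moved stays moved. The work goes in short steps, Python scripts to look and compute and a tool call to move; the robot and the scene stay as the last step left them, time stands still between calls to the robot, and variables do not carry over. Pictures are saved under pics/ and viewed, at most 10 in all, crops included, and the job is handed in when it is done.

Besides the shell and the picture viewer there is one more tool, called after "Request:" as name(argument=value, ...) on one line, values as JSON. jog_arm: Moves the arm, as the interface text tells. Scaled input: -1 to 1 covers 0.15 m each way for a shift and 2 pi rad each way for a turn. Its arguments: {"type":"object","properties":{"plan":{"type":"array","items":{"type":"object","properties":{"offset":{"type":"array","items":{"type":"number","minimum":-1,"maximum":1}},"twist":{"type":"array","items":{"type":"number","minimum":-1,"maximum":1}},"fingers":{"type":"number"}}}},"newtons":{"type":"number"}},"required":["plan"]}

```bash
mkdir -p pics; cat > h.py <<'E'
import numpy as np, cv2
from scipy.spatial.transform import Rotation as R
from cell import *
def ray(name,row,col):
    c=calibration(name); f=210/np.tan(np.radians(c["fov_y"])/2)
    d=np.array([(col-c["cx"])/f,(row-c["cy"])/f]); s=d.copy()
    for _ in range(30): s=d/(1+c["k1"]*(s@s))
    a=np.array(c["attitude"],float)
    M=a if a.shape==(3,3) else R.from_rotvec(a).as_matrix()
    return np.array(c["position"]),M@np.array([s[0],s[1],1])
def at_z(name,row,col,z):
    p,d=ray(name,row,col); return p+d*(z-p[2])/d[2]
def save(name,fn): cv2.imwrite("pics/"+fn,get_image(name)[:,:,::-1])
E
python3 - <<'E'
from h import *
for n in("top","side"):
    save(n,n+"1.png"); print(calibration(n))
    for t in("jar_centre","spot_to_centre","phone_glass_centre","slim_jar_centre"):
        z={"j":.091,"s":.058,"p":.06}[t[0]]
        if t[1]=="l": z=.088
        for r in landmark_of(t,n)[:4]:
            a=np.array(r["at"])*[420,560]; print(n,t,round(r["conf"],2),a.round(1),at_z(n,*a,z).round(4))
s=observe();print(s)
E
```

```text
{'fov_y': 43.552353747631166, 'cx': 283.5237588489043, 'cy': 199.84149268260745, 'k1': -0.17548584582756532, 'position': array([0.43600077, 0.07518464, 0.98002444]), 'attitude': array([-2.14148537,  2.15501605, -0.15901996])}
top jar_centre 0.93 [256.2 305.6] [0.4688 0.0349 0.091 ]
top jar_centre 0.8 [281.9 169.1] [0.426  0.2659 0.091 ]
top jar_centre 0.68 [212.9 160.6] [0.5437 0.2829 0.091 ]
top phone_glass_centre 0.98 [182.  331.7] [ 0.6012 -0.0146  0.06  ]
top slim_jar_centre 0.74 [184.8 237.4] [0.5922 0.1509 0.088 ]
{'fov_y': 43.74963783694743, 'cx': 273.67216210529864, 'cy': 204.50525974839402, 'k1': -0.03975518583689438, 'position': array([0.10533537, 0.818453  , 0.59767048]), 'attitude': array([-0.62933307,  2.41930652, -1.39708756])}
side jar_centre 0.92 [300.6 205.7] [0.5037 0.3501 0.091 ]
side jar_centre 0.82 [316.4 278.2] [0.3918 0.3285 0.091 ]
side jar_centre 0.63 [211.5 319.7] [0.4668 0.0348 0.091 ]
side spot_to_centre 0.51 [185.9 331.9] [ 0.5147 -0.1299  0.058 ]
side phone_glass_centre 0.65 [200.5 273.2] [ 0.595  -0.0089  0.06  ]
side phone_glass_centre 0.41 [207. 322.] [ 0.4926 -0.0318  0.06  ]
side slim_jar_centre 0.92 [226.6 234.1] [0.5843 0.1528 0.088 ]
{'clock': 0.5, 'joints': array([ 1.02840095,  0.43453154,  0.02496737,  1.57325106, -0.01159527,
        1.1339781 , -0.07509617]), 'dq': array([-0.00031902, -0.00056687, -0.00013454,  0.00025028,  0.00093958,
       -0.00113948,  0.00137341]), 'joint_efforts': array([-1.24725175e-03, -6.67144203e+01,  9.82759483e-01, -3.14572227e+01,
       -6.07234449e-02,  3.38045089e-02,  3.14537806e-05]), 'position': array([ 0.26608223, -0.56552069,  0.22250207]), 'ee_rot': array([-3.06593886e+00, -6.85193659e-01,  1.60991033e-05]), 'force': array([ 0.22475405,  1.30746099, -0.63380498]), 'ft_torque': array([ 0.01555431, -0.00176961,  0.0227834 ]), 'gripper_force': 0.0, 'width': 0.9971745440047427}
```

View pics/top1.png

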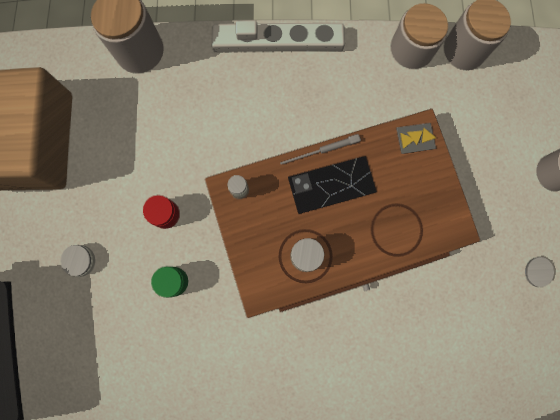

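View pics/side1.png

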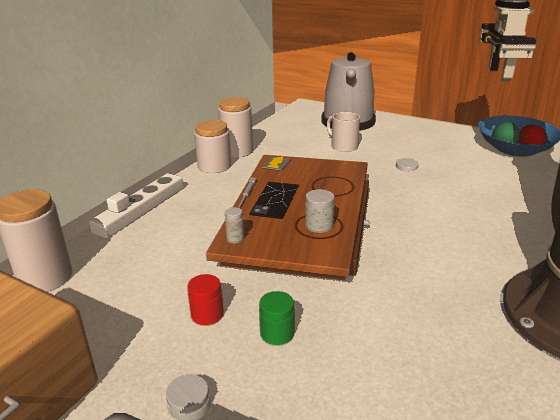

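The top view shows the main jar at about (305, 256) inside the left ring. The empty ring is at about (397, 230), the glass at (332, 183) and the slim jar at (237, 185). The side view agrees: jar at (319, 211), empty ring at (333, 187), and the kettle and mug beyond the board. The red and green jars are off the board.

```bash
python3 - <<'E'
from h import *
from scipy.optimize import least_squares
def ringfit(n,r0,c0,hw):
    g=cv2.cvtColor(cv2.imread(f"pics/{n}1.png"),cv2.COLOR_BGR2GRAY)
    bh=cv2.morphologyEx(g,cv2.MORPH_BLACKHAT,np.ones((9,9)))
    rr,cc=np.mgrid[r0-hw:r0+hw+1,c0-hw:c0+hw+1]
    m=bh[rr,cc]>12
    P=np.array([at_z(n,r,c,.058)[:2] for r,c in zip(rr[m],cc[m])])
    p0=at_z(n,r0,c0,.058)[:2]
    d=np.linalg.norm(P-p0,axis=1);P=P[abs(d-.0445)<.012]
    s=least_squares(lambda q:np.hypot(*(P-q[:2]).T)-q[2],[*p0,.0445],loss="soft_l1",f_scale=.002)
    print(n,len(P),s.x.round(4)); return s.x[:2]
a=ringfit("top",230,397,32); b=ringfit("side",187,333,26)
j=np.array([.468,.035]); q=(a+b)/2
d=q-j; print("slide",d.round(4),np.hypot(*d).round(4),np.degrees(np.arctan2(d[1],d[0])))
print("kettle",at_z("side",122,347,0),"mug",at_z("side",149,346,0))
s=observe();M=R.from_rotvec(s["ee_rot"]).as_matrix();print(M.round(3))
print("to above jar, tool units",(M.T@(np.array([*j,.2])-s["position"])/.15).round(3))
E
```

```text
top 489 [ 0.5154 -0.1288  0.0448]
side 181 [ 0.5141 -0.1307  0.0453]
slide [ 0.0467 -0.1648] 0.1713 -74.16585701121802
kettle [ 0.69670383 -0.65280574  0.        ] mug [ 0.61612712 -0.45482138  0.        ]
[[ 0.905  0.426 -0.   ]
 [ 0.426 -0.905  0.   ]
 [-0.    -0.    -1.   ]]
to above jar, tool units [ 2.922 -3.05   0.15 ]
```

Request:
jog_arm(plan=[{"offset":[0.3,-0.3,0],"twist":[0,0,0],"fingers":1},{"offset":[0.6,-0.6,0],"twist":[0,0,0],"fingers":1},{"offset":[0.97,-1,0],"twist":[0,0,0],"fingers":1},{"offset":[0.97,-1,0],"twist":[0,0,0],"fingers":1},{"offset":[0.97,-1,0],"twist":[0,0,0],"fingers":1}])

```text
clock: 1.12
position: [0.3348, -0.3664, 0.2229]
ee_rot: [3.064, 0.69, 0.001]
force: [-0.8, -0.9, 0.1]
width: 0.998
gripper_force: 0.0
```

Request:
jog_arm(plan=[{"offset":[0.3,-0.3,0],"twist":[0,0,0],"fingers":1},{"offset":[0.6,-0.6,0],"twist":[0,0,0],"fingers":1},{"offset":[0.97,-1,0],"twist":[0,0,0],"fingers":1},{"offset":[0.97,-1,0],"twist":[0,0,0],"fingers":1},{"offset":[0.97,-1,0],"twist":[0,0,0],"fingers":1}])

```text
clock: 1.75
position: [0.4024, -0.17, 0.2227]
ee_rot: [3.065, 0.688, 0.001]
force: [0.1, -0.9, 0.6]
width: 1.002
gripper_force: 0.0
```

Request:
jog_arm(plan=[{"offset":[0.3,-0.3,0],"twist":[0,0,0.026],"fingers":1},{"offset":[0.6,-0.6,0],"twist":[0,0,0.026],"fingers":1},{"offset":[0.97,-1,0],"twist":[0,0,0.026],"fingers":1},{"offset":[0.97,-1,0],"twist":[0,0,0.026],"fingers":1},{"offset":[0.97,-1,0],"twist":[0,0,0.026],"fingers":1},{"offset":[0.97,-1,0],"twist":[0,0,0.026],"fingers":1}])

```text
clock: 2.5
position: [0.4697, 0.025, 0.2222]
ee_rot: [3.111, 0.428, -0.001]
force: [-0.6, -0.3, -0.6]
width: 1.003
gripper_force: 0.0
```

```bash
cat > go.py <<'E'
from h import *
import sys
def go(x,y,z):
    s=observe();M=R.from_rotvec(s["ee_rot"]).as_matrix()
    print(s["clock"],s["position"].round(4),"yaw y",np.degrees(np.arctan2(M[1,1],M[0,1])).round(2),"tilt",M[2,2].round(4),"F",s["force"].round(1),s["width"],s["gripper_force"])
    print("units",(M.T@(np.array([x,y,z])-s["position"])/.15).round(3))
if len(sys.argv)>3: go(*map(float,sys.argv[1:4]))
E
python3 go.py .468 .035 .085
python3 - <<'E'
from h import *
save("side","s2.png")
for n in("top","side"):
    get_image(n)
    for r in landmark_of("jar_centre",n)[:4]: print(n,r["conf"],at_z(n,*(np.array(r["at"])*[420,560]),.091).round(4))
E
```

```text
2.5 [0.4697 0.025  0.2222] yaw y -74.34 tilt -1.0 F [-0.6 -0.3 -0.6] 1.0026653090107767 0.0
units [ 0.008 -0.068  0.915]
top 0.85 [0.4247 0.2635 0.091 ]
top 0.74 [0.5454 0.2781 0.091 ]
side 0.97 [0.465  0.0296 0.091 ]
side 0.96 [0.5087 0.352  0.091 ]
side 0.61 [0.3937 0.3319 0.091 ]
```

View pics/s2.png

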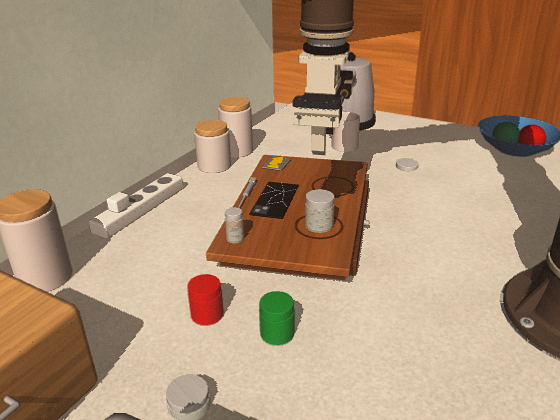

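The side view shows the gripper straight above the jar at (319, 211), with its fingers in line along the slide direction and nothing disturbed. Next I shift about 1 cm and go down.

Request:
jog_arm(plan=[{"offset":[0,-0.065,0],"twist":[0,0,0],"fingers":1},{"offset":[0,-0.065,0.15],"twist":[0,0,0],"fingers":1},{"offset":[0,-0.065,0.3],"twist":[0,0,0],"fingers":1},{"offset":[0,-0.065,0.45],"twist":[0,0,0],"fingers":1},{"offset":[0,-0.065,0.6],"twist":[0,0,0],"fingers":1},{"offset":[0,-0.065,0.7],"twist":[0,0,0],"fingers":1},{"offset":[0,-0.065,0.8],"twist":[0,0,0],"fingers":1},{"offset":[0,-0.065,0.87],"twist":[0,0,0],"fingers":1},{"offset":[0,-0.065,0.91],"twist":[0,0,0],"fingers":1},{"offset":[0,-0.065,0.91],"twist":[0,0,0],"fingers":1},{"offset":[0,-0.065,0.91],"twist":[0,0,0],"fingers":1}])

```text
clock: 4.12
position: [0.4672, 0.0369, 0.0864]
ee_rot: [3.112, 0.432, 0.001]
force: [-0.3, 0.3, -0.2]
width: 0.998
gripper_force: 0.0
```

```bash
python3 go.py .468 .035 .085
python3 - <<'E'
from h import *
im=get_image("side")
cv2.imwrite("pics/s3.png",cv2.resize(im[100:280,200:440,::-1],None,fx=3,fy=3))
E
```

```text
4.125 [0.4672 0.0369 0.0864] yaw y -74.17 tilt -1.0 F [-0.3  0.3 -0.2] 0.9976834875346807 0.0
units [0.002 0.013 0.009]
```

View pics/s3.png

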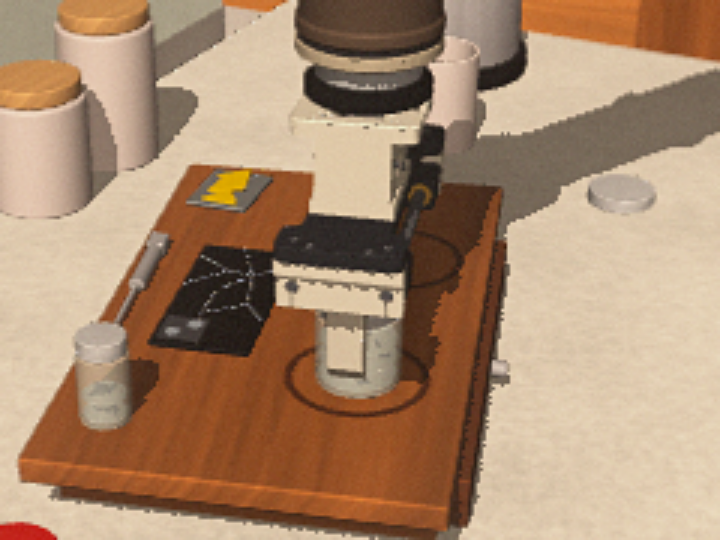

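The crop shows the fingers straddling the jar: near finger at about (345, 345), jar at about (358, 350) in crop pixels. The sideways shift is what the viewing angle should give, so the gripper is centred. I'll close gently.

Request:
jog_arm(plan=[{"offset":[0,0,0],"twist":[0,0,0],"fingers":0.6},{"offset":[0,0,0],"twist":[0,0,0],"fingers":0.45},{"offset":[0,0,0],"twist":[0,0,0],"fingers":0.35},{"offset":[0,0,0],"twist":[0,0,0],"fingers":0.25},{"offset":[0,0,0],"twist":[0,0,0],"fingers":0.18},{"offset":[0,0,0],"twist":[0,0,0],"fingers":0.1},{"offset":[0,0,0],"twist":[0,0,0],"fingers":0.1},{"offset":[0,0,0],"twist":[0,0,0],"fingers":0.1}], newtons=5)

```text
clock: 5.18
position: [0.4669, 0.0367, 0.0861]
ee_rot: [3.112, 0.432, 0.0]
force: [-0.5, -1.9, 1.6]
width: 0.608
gripper_force: 5.0
```

```bash
python3 go.py .5148 -.1298 .0864
python3 - <<'E'
from h import *
get_image("side")
for r in landmark_of("jar_centre","side")[:4]: print(r["conf"],at_z("side",*(np.array(r["at"])*[420,560]),.091).round(4))
E
```

```text
5.175 [0.4669 0.0367 0.0861] yaw y -74.17 tilt -1.0 F [-0.5 -1.9  1.6] 0.6080195011484227 5.000045076012611
units [ 0.004  1.155 -0.002]
0.93 [0.5037 0.3514 0.091 ]
0.67 [0.4616 0.0312 0.091 ]
0.59 [0.3956 0.3283 0.091 ]
```

Gripped at 55.9 mm, which matches the jar's diameter. Now sliding slowly.

Request:
jog_arm(plan=[{"offset":[0,0.02,0],"twist":[0,0,0],"fingers":0.1},{"offset":[0,0.06,0],"twist":[0,0,0],"fingers":0.1},{"offset":[0,0.12,0],"twist":[0,0,0],"fingers":0.1},{"offset":[0,0.18,0],"twist":[0,0,0],"fingers":0.1},{"offset":[0,0.24,0],"twist":[0,0,0],"fingers":0.1},{"offset":[0,0.3,0],"twist":[0,0,0],"fingers":0.1},{"offset":[0,0.36,0],"twist":[0,0,0],"fingers":0.1},{"offset":[0,0.42,0],"twist":[0,0,0],"fingers":0.1},{"offset":[0,0.48,0],"twist":[0,0,0],"fingers":0.1},{"offset":[0,0.54,0],"twist":[0,0,0],"fingers":0.1},{"offset":[0,0.58,0],"twist":[0,0,0],"fingers":0.1},{"offset":[0,0.6,0],"twist":[0,0,0],"fingers":0.1},{"offset":[0,0.6,0],"twist":[0,0,0],"fingers":0.1}])

```text
clock: 6.9
position: [0.4916, -0.0503, 0.0861]
ee_rot: [3.111, 0.432, 0.0]
force: [0.2, 0.4, 3.9]
width: 0.607
gripper_force: 5.0
```

```bash
python3 go.py .5148 -.1298 .0864
```

```text
6.9 [ 0.4916 -0.0503  0.0861] yaw y -74.19 tilt -1.0 F [0.2 0.4 3.9] 0.6066051964426536 5.000450983643532
units [ 0.004  0.552 -0.002]
```

Request:
jog_arm(plan=[{"offset":[0,0.02,0],"twist":[0,0,0],"fingers":0.1},{"offset":[0,0.06,0],"twist":[0,0,0],"fingers":0.1},{"offset":[0,0.12,0],"twist":[0,0,0],"fingers":0.1},{"offset":[0,0.18,0],"twist":[0,0,0],"fingers":0.1},{"offset":[0,0.24,0],"twist":[0,0,0],"fingers":0.1},{"offset":[0,0.3,0],"twist":[0,0,0],"fingers":0.1},{"offset":[0,0.36,0],"twist":[0,0,0],"fingers":0.1},{"offset":[0,0.42,0],"twist":[0,0,0],"fingers":0.1},{"offset":[0,0.48,0],"twist":[0,0,0],"fingers":0.1},{"offset":[0,0.52,0],"twist":[0,0,0],"fingers":0.1},{"offset":[0,0.55,0],"twist":[0,0,0],"fingers":0.1},{"offset":[0,0.55,0],"twist":[0,0,0],"fingers":0.1},{"offset":[0,0.55,0],"twist":[0,0,0],"fingers":0.1}])

```text
clock: 8.52
position: [0.5141, -0.1305, 0.086]
ee_rot: [3.111, 0.431, 0.0]
force: [-0.2, -1.5, 3.8]
width: 0.605
gripper_force: 5.0
```

```bash
python3 go.py .5148 -.1298 .0864
python3 - <<'E'
from h import *
im=get_image("side")
cv2.imwrite("pics/s4.png",cv2.resize(im[90:270,200:440,::-1],None,fx=3,fy=3))
for r in landmark_of("jar_centre","side")[:4]: print(r["conf"],at_z("side",*(np.array(r["at"])*[420,560]),.091).round(4))
E
```

```text
8.525 [ 0.5141 -0.1305  0.086 ] yaw y -74.24 tilt -1.0 F [-0.2 -1.5  3.8] 0.6053140684105922 5.00075027346611
units [ 0.006 -0.003 -0.002]
0.92 [0.3944 0.3303 0.091 ]
0.89 [0.5039 0.3483 0.091 ]
0.62 [ 0.5176 -0.1369  0.091 ]
```

View pics/s4.png

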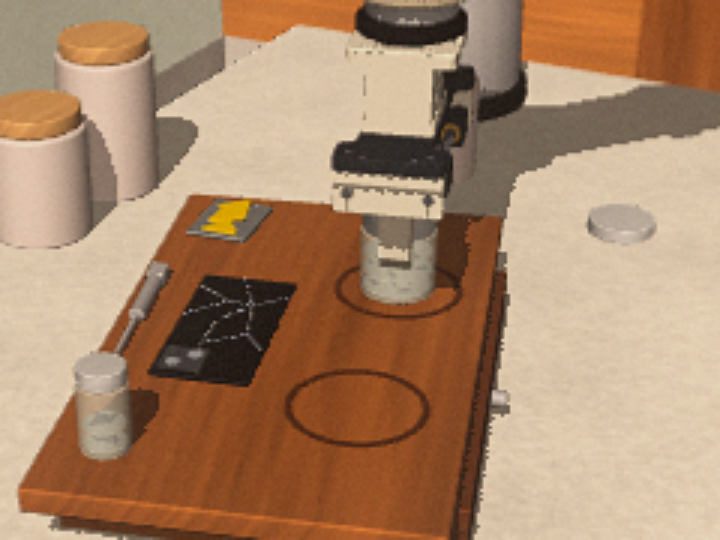

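The crop shows the jar upright and centred in the far ring (jar and ring both at about column 399). The glass and the slim jar have not moved. I'll release and rise.

Request:
jog_arm(plan=[{"offset":[0,0,0],"twist":[0,0,0],"fingers":0.25},{"offset":[0,0,0],"twist":[0,0,0],"fingers":0.35},{"offset":[0,0,0],"twist":[0,0,0],"fingers":0.6},{"offset":[0,0,0],"twist":[0,0,0],"fingers":0.9},{"offset":[0,0,0],"twist":[0,0,0],"fingers":0.9},{"offset":[0,0,0],"twist":[0,0,0],"fingers":0.9}])

```text
clock: 9.38
position: [0.5139, -0.1291, 0.086]
ee_rot: [3.112, 0.433, 0.0]
force: [0.6, 0.1, -0.0]
width: 0.946
gripper_force: 0.0
```

Request:
jog_arm(plan=[{"offset":[0,0,-0.05],"twist":[0,0,0],"fingers":0.9},{"offset":[0,0,-0.12],"twist":[0,0,0],"fingers":0.9},{"offset":[0,0,-0.22],"twist":[0,0,0],"fingers":0.9},{"offset":[0,0,-0.35],"twist":[0,0,0],"fingers":0.9},{"offset":[0,0,-0.5],"twist":[0,0,0],"fingers":0.9},{"offset":[0,0,-0.65],"twist":[0,0,0],"fingers":0.9},{"offset":[0,0,-0.8],"twist":[0,0,0],"fingers":0.9},{"offset":[0,0,-0.9],"twist":[0,0,0],"fingers":0.9},{"offset":[0,0,-0.9],"twist":[0,0,0],"fingers":0.9}])

```text
clock: 10.5
position: [0.5146, -0.1292, 0.2224]
ee_rot: [3.111, 0.432, 0.004]
force: [-0.5, -0.3, 0.2]
width: 0.948
gripper_force: 0.0
```

```bash
python3 go.py .5148 -.1298 .2
python3 - <<'E'
from h import *
im=get_image("side")
cv2.imwrite("pics/s5.png",cv2.resize(im[90:270,200:440,::-1],None,fx=3,fy=3))
for t in("jar_centre","slim_jar_centre","phone_glass_centre"):
  for r in landmark_of(t,"side")[:4]: print(t,r["conf"],at_z("side",*(np.array(r["at"])*[420,560]),.06 if t[0]=="p" else .091).round(4))
E
```

```text
10.5 [ 0.5146 -0.1292  0.2224] yaw y -74.17 tilt -1.0 F [-0.5 -0.3  0.2] 0.9475323646631284 0.0
units [0.    0.004 0.149]
jar_centre 0.91 [0.5081 0.3496 0.091 ]
jar_centre 0.72 [0.3881 0.3261 0.091 ]
slim_jar_centre 0.91 [0.5845 0.1481 0.091 ]
phone_glass_centre 0.9 [ 0.593 -0.012  0.06 ]
```

View pics/s5.png

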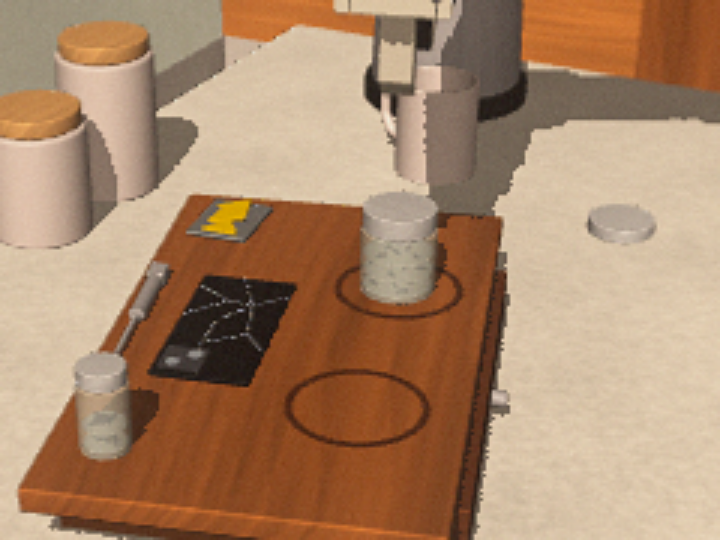

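The crop shows the jar upright at (399, 250), wholly inside the ring centred at about (399, 290). The gripper is clear above, and the slim jar and glass are where they were.

```bash
python3 -c "
from cell import sign_off
print(sign_off())"
```

```text
the job is handed in; nothing more can be done
None
```

I slid the jar across the board and released it upright inside the other ring, with the glass and slim jar left where they were. The job was handed in after about 10.6 s, but the hand-in returned no verdict.

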